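# Open the ratchet mould clamp on the pastry bench

## Robot

A 6-joint arm with a two-finger parallel gripper is mounted at the origin on the work surface. World frame = base frame: x ahead of the robot, y to its left, z up, the work surface at z = 0. Lengths are in m, angles in rad, forces in N, time in s.
With the tool pointing down it reaches from about 0.375 to 0.975 m from the base axis. Payload 3.8 kg.
Tool frame: the origin (TCP) lies on the centre line of the jaws, within the pads' length; the fingertips stand 22 mm ahead of it and the grasp point (between the pads) lies 3 mm ahead of it; z points along the fingers, x is the direction in which the jaws open and shut, and the axes are right-handed (so a half turn about z gives the same grasp; the last joint's range is limited). The gripper opens to 85 mm and grips with 20 to 120 N. Pads are 22 mm wide; open, the fingers measure 114 mm over their backs; the gripper's body (76 mm by 85 mm) begins 54 mm behind the grasp point. The pads swing forward as they close: fully open they stand 13 mm farther back than shut.
Start: joints at [1.139, 0.264, 1.604, -0, 1.274, -0.037], TCP at [0.26, 0.623, 0.253] pointing down, gripper open.
Joint ranges: [-2.63, 2.63], [-0.94, 2.18], [0.31, 2.57], [-1.31, 4.45], [0, 2.66], [-2.55, 2.55]. Speed limits (rad/s): [2.57, 2.57, 3.14, 3.14, 3.14, 3.14].

## Interface

Orientations are given as a rotation vector (axis times angle).
In Python, from workcell import bot, viewer gives the robot as it stands.
- The arm moves only by the tool move_arm, never from a script. Its argument "series" is text: rows parted by semicolons, each of 7 numbers parted by spaces: the turn, a rotation vector about the tool's x, y, z scaled (see below), then the shift along the tool's x, y, z scaled (see below), then the opening, from -1 (shut) to 1 (fully open). A call has exactly 8 rows; each row is the pose to reach, as a shift and turn from the pose commanded when the call began, along the tool's axes at that moment; what a row does not reach only later rows make up. The controller multiplies each number of a shift by 100 mm and each number of a turn by 120 degrees. A row lasts 1/10 s, in which the tool goes at most 50 mm and 8.59 degrees, less where a joint would pass 70% of its speed; a pose out of reach is approached as far as the arm can. A call with a number of a shift or a turn outside -1 to 1 is refused whole. A call with a gripper value outside its range is refused whole. The fingers move at their own pace and stop on an object; "squeeze" is the grip in N (left out, the last holds). Time passes only in rows, so rows that repeat a pose let the fingers close, or fill a call up. It gives the time, the measured TCP pose, the force and the opening at its end, in the units of the state.
- bot.read_state(): the state, without advancing time (a new reading comes with each control period).
- viewer.read_camera(name): name is "side" or "top"; returns a dict with "pixels" (480x640x3 uint8, red, green, blue), "K" (3x3 intrinsics, pixels), "world_to_cam" (4x4, takes a point from world to camera coordinates). Camera axes: x right, y up, looking along -z (the intrinsics and any distortion apply to the point x, -y, -z); pixel columns grow to the right and rows downward; lengths in m; the calibration is good to about 2 mm. A picture is of the moment at which its call begins. There is no depth.
- bot.finish_job(): hands the job in, once; it reports no verdict.
The state is a dict: "time": time; "q": joint angles; "joint_vel": joint speeds; "joint_torque": joint torques, N m; "tool_pos": TCP position; "tcp_rot": TCP orientation; "wrist_force": force on the tool from outside, world axes, zero at the start; "torque": the same for the moment, N m; "width": opening from 0.0 (shut) to 1.0 (fully open).
Only numpy, scipy, OpenCV 4.12 (cv2) and the standard library are available. Lean on these libraries where they do the work, as an engineer would, in place of code of your own. Each camera call takes 0.05 s, during which the arm holds its last target.

## Task

The blue mould clamp on the pastry bench is still closed up around a steel cake ring. Press the red release button on top of its sliding jaw fully down, until it catches and stays down, then push the jaw back along its bar, away from the ring, as far as it goes. Only press and push: pick nothing up, and leave the cake ring, the cutter, the bottle and the tub standing where they are.

Things in the scene. Friction and masses are not known exactly. Their poses are not given: they have to be found in the camera images.
- clamp: Blue clamp with an aluminium bar, 364 mm long, fixed to the bench. Origin on the bench under the bar. x runs along the bar from the fixed jaw (x = -164 to -150 mm, 90 mm wide, top 70 mm above the bench) to the end block (x = 147 to 169 mm, top 50 mm); y across, z up. Bar 24 mm wide, top at 30 mm; a white bed, 78 x 100 mm, top at 32 mm, lies next to the fixed jaw.
- jaw (a joint): Travel of the sliding jaw along the clamp's +x (m). 0 = jaws 80 mm apart, 0.140 = fully back, its rear against the end block. Starts at 0.01 to 0.05. The ratchet blocks opening (after at most 12 mm of play) until the release button has been pressed down; then it slides against about 3 N of friction and stays where it is left.
- jaw_face (a point): Middle of the top edge of the sliding jaw's clamping face, 100 mm above the bench; moves with the jaw. The face is upright, 90 mm wide (clamp y), 35 to 100 mm above the bench, and looks along the clamp's -x, to the ring: pushing it to the clamp's +x opens the jaw. The jaw reaches 76 mm behind this face (52 mm wide there, top 95 mm above the bench).
- release (a joint): Travel of the red release button, straight down (m): 0 = up, 0.012 = pressed against its stop. It starts up. A spring resists with 3 to 5 N, a catch with a few newtons more over the last half; pressed past 0.011 it is caught and, when let go, stays down at about 0.0105, and the ratchet is then free.
- release_top (a point): Centre of the top face of the red release button, 34 mm along the bar by 40 mm across it, 46 mm behind the jaw face; 117 mm above the bench when up, 105 mm when pressed to its stop, the highest part of the clamp. Moves with the jaw and the button.
- ring_center (a point): Centre (half-way up) of the loose steel cake ring, 70 mm diameter, 30 mm tall, wall 3 mm. It stands upright on the clamp's white bed between the jaws, near the fixed jaw; its top is 62 mm above the bench.
- cutter_center (a point): Centre of a loose green hexagonal cookie cutter, about 65 mm across, 20 mm tall, lying on the bench.
- bottle_center (a point): Centre (half-way up) of a loose standing bottle with a blue label, 54 mm diameter, 115 mm tall.
- tub_center (a point): Centre (half-way up) of a loose standing white tub with a yellow cap, 60 mm diameter, 65 mm tall.

How it is judged:
On the way, in this order (a step that is already met when the one before it is completed fails the run):
1. the release button is fully down while the jaw is still forward (value of joint release above 0.009 m and value of joint jaw below 0.08 m), for 0.1 s.
2. the jaw is pushed fully back (value of joint jaw above 0.135 m), for 0.2 s.
At the end, for the whole second after the job is handed in: The jaw rests within 5 mm of its stop at the far end of its travel, the release button is still down (at least 9 mm), the cake ring is upright within 12 mm of where it stood, and cutter, bottle and tub are upright within 20 mm of where they stood (value of joint jaw above 0.135 m and value of joint release above 0.009 m and velocity of joint jaw below 0.01 m/s and distance of ring_center from where it was at the start of the episode below 0.012 m and distance of each of cutter_center, bottle_center, tub_center from where it was at the start of the episode below 0.02 m and angle between each of ring_center, cutter_center, bottle_center, tub_center's own z axis and vertical below 0.15 rad); the robot touches nothing.
It fails at once if the cake ring is knocked, moved more than 12 mm or lifted (distance of ring_center from where it was at the start of the episode above 0.012 m or angle between ring_center's own z axis and vertical above 0.5 rad).
It fails at once if the green cutter is moved more than 20 mm or lifted (distance of cutter_center from where it was at the start of the episode above 0.02 m or angle between cutter_center's own z axis and vertical above 0.5 rad).
It fails at once if the bottle is moved more than 20 mm, tipped or lifted (distance of bottle_center from where it was at the start of the episode above 0.02 m or angle between bottle_center's own z axis and vertical above 0.5 rad).
It fails at once if the tub is moved more than 20 mm, tipped or lifted (distance of tub_center from where it was at the start of the episode above 0.02 m or angle between tub_center's own z axis and vertical above 0.5 rad).
It also fails if it takes over 42 s, if anything falls off the work surface, if the arm or the gripper's body presses on something with over 40 N, if the wrist force passes 120 N, or if a joint passes its speed limit or range.

## Working session

There is one attempt and no reset: what is moved stays moved. The work goes in short steps, Python scripts to look and compute and a tool call to move; the robot and the scene stay as the last step left them, time stands still between calls to the robot, and variables do not carry over. Pictures are saved under pics/ and viewed, and the job is handed in when it is done.

Besides the shell and the picture viewer there is one more tool, called after "Emit:" as name(argument=value, ...), one argument or row to a line, values as JSON. move_arm: Moves the arm, as the interface text tells. Its arguments: {"type":"object","properties":{"series":{"type":"string"},"squeeze":{"type":"number"}},"required":["series"]}

```bash
mkdir -p pics; python3 - <<'E'
from workcell import bot, viewer
import cv2, numpy as np
for n in ("side","top"):
    d=viewer.read_camera(n)
    cv2.imwrite(f"pics/{n}0.png",d["pixels"][:,:,::-1])
    np.savez(f"{n}0.npz",**{k:np.array(v) for k,v in d.items()})
    print(n,d.keys(),np.round(d["K"],1).tolist(),np.round(d["world_to_cam"],3).tolist())
print(bot.read_state())
E
ls
```

```text
side dict_keys(['pixels', 'K', 'world_to_cam']) [[481.4, 0.0, 312.5], [0.0, 481.4, 235.9], [0.0, 0.0, 1.0]] [[0.922, -0.387, 0.019, -0.537], [0.214, 0.551, 0.807, -0.191], [-0.323, -0.739, 0.591, -0.53], [0.0, 0.0, 0.0, 1.0]]
top dict_keys(['pixels', 'K', 'world_to_cam']) [[491.1, 0.0, 320.9], [0.0, 491.1, 230.1], [0.0, 0.0, 1.0]] [[-0.127, -0.992, -0.006, 0.053], [0.967, -0.125, 0.224, -0.59], [-0.223, 0.023, 0.975, -0.721], [0.0, 0.0, 0.0, 1.0]]
{'time': 0.1, 'q': array([ 1.13908944e+00,  2.64707086e-01,  1.60524990e+00, -2.58511926e-05,
        1.27371780e+00, -3.68939920e-02]), 'joint_vel': array([ 1.11527929e-03, -7.57516078e-04, -3.24039071e-03,  3.35479640e-04,
        9.42546277e-05,  4.64026364e-04]), 'joint_torque': array([-5.41988593e-04, -5.16714978e+01, -3.68586946e+01, -7.09776668e-05,
        6.46276298e-03, -4.03620936e-05]), 'tool_pos': array([0.25937198, 0.6224995 , 0.25206004]), 'tcp_rot': array([ 2.61304977,  1.74200642, -0.00276508]), 'wrist_force': array([ 1.02568277, -0.74594049,  0.01481819]), 'torque': array([-0.00661277, -0.02588057, -0.02178307]), 'width': 0.999062665546812}
pics
side0.npz
top0.npz
```

View pics/side0.png

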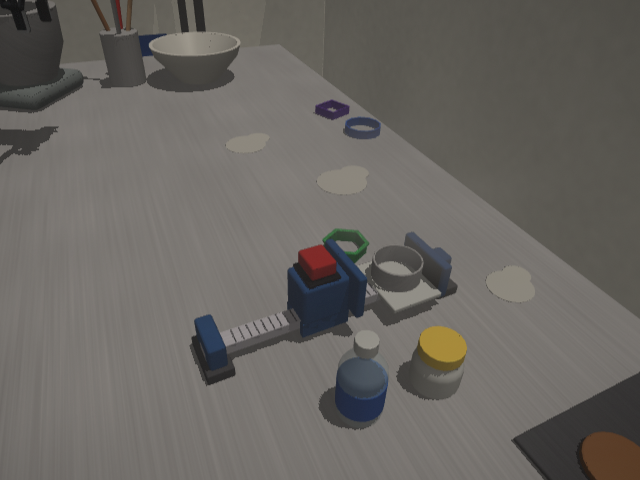

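View pics/top0.png

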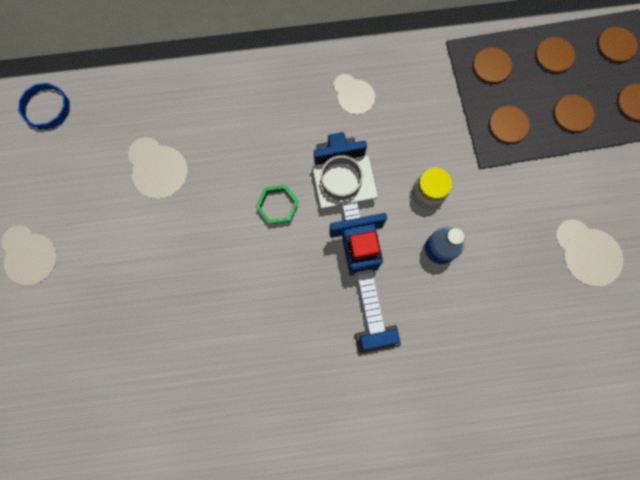

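The top view shows the clamp running up the image from its end block (380,340) to the fixed jaw (340,150). The red button is at (365,245), the cutter is on the left, and the tub and bottle are on the right. Opening the jaw therefore means pushing it roughly toward the robot.

```bash
cat > h.py <<'E'
import numpy as np, cv2
def ray(d,uv,z):
    K,T=d["K"],d["world_to_cam"]; R,t=T[:3,:3],T[:3,3]
    v=np.linalg.inv(K)@np.array([uv[0],uv[1],1.]); dc=np.array([v[0],-v[1],-v[2]])
    o=-R.T@t; w=R.T@dc; s=(z-o[2])/w[2]; return o+s*w
def proj(d,p):
    c=d["world_to_cam"]@np.r_[p,1]; q=d["K"]@np.array([c[0],-c[1],-c[2]]); return q[:2]/q[2]
def comps(m,amin=60):
    n,l,s,c=cv2.connectedComponentsWithStats(m.astype(np.uint8))
    return [(l==i,s[i],c[i]) for i in range(1,n) if s[i][4]>=amin]
E
python3 - <<'E'
from h import *
for n in("top","side"):
    d=dict(np.load(n+"0.npz")); im=d["pixels"]; hsv=cv2.cvtColor(im,cv2.COLOR_RGB2HSV)
    H,S,V=[hsv[...,i].astype(int) for i in range(3)]
    red=((H<6)|(H>174))&(S>180)&(V>90)
    for m,s,c in comps(red):
        print(n,"red",s,c)
        v=V[m]; print(np.percentile(v,[5,25,50,75,95]))
        top=m&(V>np.percentile(v,95)-30)
        for nm,mm in(("all",m),("bright",top)):
            pts=np.argwhere(mm)[:,::-1].astype(np.float32)
            r=cv2.minAreaRect(pts); bx=cv2.boxPoints(r)
            w=np.array([ray(d,b,.117) for b in bx])
            print(nm,np.round(r[0],1),"ctr",np.round(ray(d,r[0],.117),4),"sides",np.round([np.linalg.norm(w[1]-w[0]),np.linalg.norm(w[2]-w[1])],4),"ang",np.round([np.degrees(np.arctan2(*(w[i+1]-w[i])[1::-1])) for i in(0,1)],1))
    blue=(H>100)&(H<125)&(S>130)
    for m,s,c in comps(blue):
        pts=np.argwhere(m)[:,::-1].astype(np.float32); r=cv2.minAreaRect(pts)
        print(n,"blue",s,np.round(c,1),np.round(r[0],1),np.round(r[1],1),[np.round(ray(d,c,z)[:2],3).tolist() for z in(.05,.07,.1)])
a=dict(np.load("top0.npz"))["pixels"][120:370,220:480,::-1]
cv2.imwrite("pics/crop.png",cv2.resize(a,None,fx=3,fy=2.4*1.25,interpolation=cv2.INTER_CUBIC)[:, :][:600*2])
cv2.imwrite("pics/crop1.png",cv2.resize(a[0:190,60:260],None,fx=3,fy=3,interpolation=cv2.INTER_CUBIC))
E
```

```text
top red [350 232  30  26 582] [364.15979381 244.24398625]
[127. 191. 211. 212. 214.]
all [364.2 244.2] ctr [ 0.5513 -0.0827  0.117 ] sides [0.0399 0.0334] ang [ -85.2 -177.1]
bright [364.6 243.4] ctr [ 0.5524 -0.0834  0.117 ] sides [0.0357 0.0294] ang [ -85.8 -177.6]
top blue [ 19  83  50  46 701] [ 43.1 105.3] [ 43.2 106. ] [45.8 46.9] [[0.881, 0.43], [0.869, 0.419], [0.851, 0.403]]
top blue [315 133  51  31 627] [338.1 146.4] [338.1 144.6] [23.  52.6] [[0.738, -0.071], [0.73, -0.069], [0.717, -0.066]]
top blue [ 331  214   55   61 1149] [358.3 238.3] [361.6 244.8] [53.9 56.7] [[0.575, -0.082], [0.571, -0.08], [0.565, -0.077]]
top blue [425 236  25  28 209] [433.9 253.7] [434.5 252.5] [30.3 14.9] [[0.534, -0.2], [0.531, -0.195], [0.526, -0.187]]
top blue [360 329  39  21 518] [379.  339.4] [378.8 339.2] [14.1 38. ] [[0.411, -0.091], [0.411, -0.088], [0.412, -0.085]]
side blue [363 386  24  31 168] [376.1 402.5] [379.5 401.6] [19.9 27.3] [[0.547, -0.249], [0.539, -0.261], [0.526, -0.278]]
```

View pics/crop1.png

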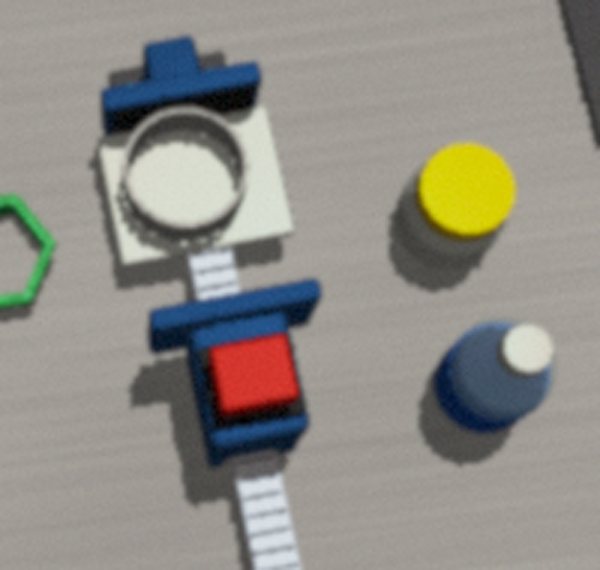

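The enlarged crop confirms it. The jaw's clamping edge runs from crop (150,313) to (318,282), the ring is centred near (185,165) in the crop, and the bottle and tub sit to the right, beyond the ends of the jaw.

```bash
python3 - <<'E'
from h import *
from scipy.spatial.transform import Rotation as R
d=dict(np.load("top0.npz"))
c=lambda x,y:(280+(x+.5)/3-.5,120+(y+.5)/3-.5)
f=lambda x,y,z:ray(d,c(x,y),z)
L,Rr=f(150,313,.1),f(318,282,.1); print("face",L,Rr,np.linalg.norm(L-Rr),"mid",(L+Rr)/2, "ang",np.degrees(np.arctan2(*(Rr-L)[1::-1])))
fl,fr=f(103,93,.07),f(258,64,.07); print("fixed back/top edge",fl,fr,np.linalg.norm(fl-fr),(fl+fr)/2)
fj=(f(103,93,.07)+f(258,64,.07)+f(260,82,.07)+f(106,110,.07))/4
eb=ray(d,(378.8,337.5),.05)
ax=eb-fj; ax[2]=0; print("fixed",fj,"end",eb,"dist",np.linalg.norm(ax),"(exp .315) ang",np.degrees(np.arctan2(ax[1],ax[0])))
print("ring",f(184,166,.062),f(124,166,.062),f(245,166,.062), f(184,107,.062),f(184,228,.062))
print("tub",f(467,190,.065),"bottle",f(528,348,.115))
u=ax/np.linalg.norm(ax); b=np.array([.5524,-.0834,.117]); m=(L+Rr)/2
print("button along from face",(b-m)@u,"lateral",u[0]*(b-m)[1]-u[1]*(b-m)[0])
rc=f(184,166,.062); print("ring center to face",(m-rc)@u)
d2=dict(np.load("side0.npz")); print("btn in side",proj(d2,b),"face",proj(d2,m))
from workcell import bot
s=bot.read_state(); print(R.from_rotvec(s["tcp_rot"]).as_matrix().round(3),s["tool_pos"],s["time"])
E
python3 - <<'E'
import cv2
a=cv2.imread("pics/side0.png")[220:400,180:480]
cv2.imwrite("pics/scrop.png",cv2.resize(a,None,fx=2.6,fy=2.6,interpolation=cv2.INTER_CUBIC))
E
```

```text
face [ 0.59264348 -0.03645419  0.1       ] [ 0.59781999 -0.12446249  0.1       ] 0.08816040733171003 mid [ 0.59523174 -0.08045834  0.1       ] ang -86.63383055113995
fixed back/top edge [ 0.7273359 -0.0283607  0.07     ] [ 0.73322536 -0.11588193  0.07      ] 0.08771916540049922 [ 0.73028063 -0.07212132  0.07      ]
fixed [ 0.72507141 -0.07210374  0.07      ] end [ 0.41408892 -0.09076599  0.05      ] dist 0.31154195539358076 (exp .315) ang -176.5657632421877
ring [ 0.682153  -0.0676546  0.062    ] [ 0.68643175 -0.03478894  0.062     ] [ 0.67780518 -0.10105071  0.062     ] [ 0.71648119 -0.07236974  0.062     ] [ 0.64677062 -0.06279466  0.062     ]
tub [ 0.64741694 -0.21912703  0.065     ] bottle [ 0.54699188 -0.22058302  0.115     ]
button along from face 0.04293103221935371 lateral 0.0003706326804659892
ring center to face 0.08753214900381692
btn in side [318.02858623 255.83027644] face [348.10137137 257.28763357]
[[ 0.385  0.923 -0.001]
 [ 0.923 -0.385 -0.002]
 [-0.002 -0.    -1.   ]] [0.25937198 0.6224995  0.25206004] 0.1
```

View pics/scrop.png

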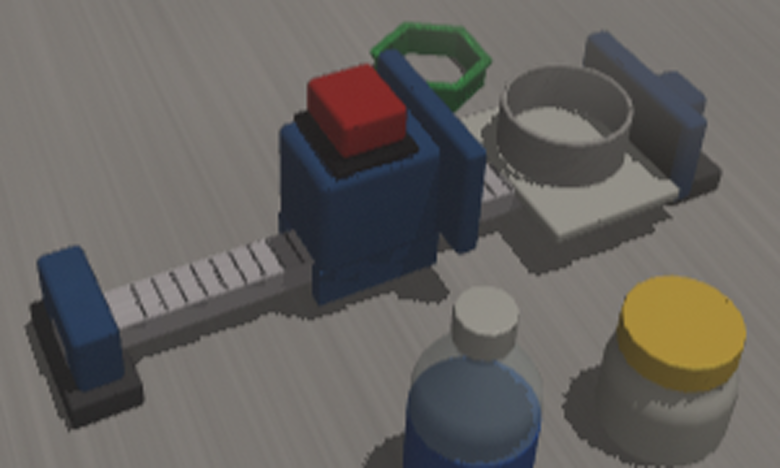

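Checks on the measurements:
- The button sits about 43–46 mm behind the face and on the bar axis. Reprojecting it into the side view lands on its top face.
- The bar axis points at −176.6°, and the jaw is at about 0.043 m, which leaves about 97 mm of travel.

First I move above the button in stages, closing the fingers on the way.

Emit:
move_arm(
  series="0 0 0 -0.1 0.1 0 -1; 0 0 0 -0.25 0.25 0 -1; 0 0 0 -0.4 0.4 0 -1; 0 0 0 -0.55 0.55 0 -1; 0 0 0 -0.7 0.7 0 -1; 0 0 0 -0.85 0.85 0 -1; 0 0 0 -1 1 0 -1; 0 0 0 -1 1 0 -1",
  squeeze=20,
)

```text
time: 0.9
tool_pos: [0.3145, 0.4895, 0.2533]
tcp_rot: [2.615, 1.739, -0.001]
wrist_force: [-0.5, -0.1, -1.1]
width: -0.001
```

Emit:
move_arm(
  series="0 0 0 -0.15 0.15 0 -1; 0 0 0 -0.3 0.3 0 -1; 0 0 0 -0.45 0.45 0 -1; 0 0 0 -0.6 0.6 0 -1; 0 0 0 -0.7 0.7 0 -1; 0 0 0 -0.85 0.85 0 -1; 0 0 0 -1 1 0 -1; 0 0 0 -1 1 0 -1",
)

```text
time: 1.7
tool_pos: [0.3679, 0.36, 0.2533]
tcp_rot: [2.616, 1.74, 0.0]
wrist_force: [-0.7, 0.2, 1.5]
width: 0.003
```

Emit:
move_arm(
  series="0 0 0 -0.15 0.15 0 -1; 0 0 0 -0.3 0.3 0 -1; 0 0 0 -0.45 0.45 0 -1; 0 0 0 -0.6 0.6 0 -1; 0 0 0 -0.7 0.7 0 -1; 0 0 0 -0.85 0.85 0 -1; 0 0 0 -1 1 0 -1; 0 0 0 -1 1 0 -1",
)

```text
time: 2.5
tool_pos: [0.4218, 0.2298, 0.2533]
tcp_rot: [2.616, 1.74, 0.0]
wrist_force: [0.5, 1.2, -0.3]
width: -0.003
```

Emit:
move_arm(
  series="0 0 0 -0.15 0.15 0 -1; 0 0 0 -0.3 0.3 0 -1; 0 0 0 -0.45 0.45 0 -1; 0 0 0 -0.6 0.6 0 -1; 0 0 0 -0.7 0.7 0 -1; 0 0 0 -0.85 0.85 0 -1; 0 0 0 -1 1 0 -1; 0 0 0 -1 1 0 -1",
)

```text
time: 3.3
tool_pos: [0.4758, 0.0992, 0.2533]
tcp_rot: [2.616, 1.74, 0.001]
wrist_force: [-0.0, 1.0, 0.1]
width: -0.002
```

Emit:
move_arm(
  series="0 0 -0.03 -0.15 0.15 0 -1; 0 0 -0.06 -0.3 0.3 0 -1; 0 0 -0.09 -0.45 0.45 0 -1; 0 0 -0.12 -0.6 0.6 0 -1; 0 0 -0.15 -0.7 0.7 0 -1; 0 0 -0.18 -0.85 0.85 0 -1; 0 0 -0.218 -1 1 0 -1; 0 0 -0.218 -1 1 0 -1",
)

```text
time: 4.1
tool_pos: [0.5297, -0.0312, 0.2533]
tcp_rot: [2.152, 2.288, 0.001]
wrist_force: [-0.1, 0.6, 1.2]
width: -0.001
```

Emit:
move_arm(
  series="0 0 0 -0.25 0.09 0.1 -1; 0 0 0 -0.53 0.18 0.2 -1; 0 0 0 -0.53 0.18 0.4 -1; 0 0 0 -0.53 0.18 0.6 -1; 0 0 0 -0.53 0.18 0.75 -1; 0 0 0 -0.53 0.18 0.85 -1; 0 0 0 -0.53 0.18 0.9 -1; 0 0 0 -0.53 0.18 0.9 -1",
)

```text
time: 4.9
tool_pos: [0.5498, -0.0819, 0.1628]
tcp_rot: [-2.151, -2.289, 0.001]
wrist_force: [0.3, 0.1, -0.7]
width: 0.002
```

```bash
cat > look.py <<'E'
import sys
from h import *
from workcell import bot, viewer
t=sys.argv[1]; ims=[]
for n in ("side","top"):
    d=viewer.read_camera(n); np.savez(f"{n}{t}.npz",**{k:np.array(v) for k,v in d.items()})
    s=bot.read_state(); u,v=proj(d,s["tool_pos"]); print(n,"tcp px",round(u),round(v))
    a=d["pixels"][...,::-1]; a=a[180:380,180:480] if n=="side" else a[130:360,230:480]
    ims.append(cv2.resize(a,(600,400) if n=="side" else (435,400),interpolation=cv2.INTER_CUBIC))
im=np.hstack(ims); cv2.imwrite(f"pics/l{t}.png",cv2.resize(im,(800,int(400*800/im.shape[1]))))
print(s["time"],s["tool_pos"].round(4),s["wrist_force"].round(1))
E
python3 look.py 1
```

```text
side tcp px 317 224
top tcp px 367 238
5.0 [ 0.5506 -0.0824  0.1641] [-0.6  0.6  0.2]
```

View pics/l1.png

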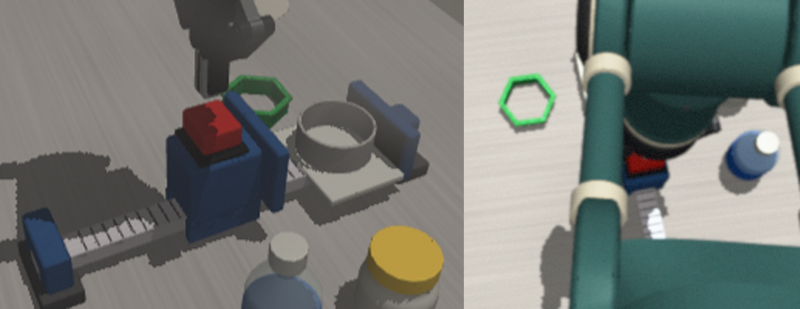

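The side view on the left shows the closed fingertips at about (212,92), directly above the red button (212,120). Next I press down, watching the force.

Emit:
move_arm(
  series="0 0 0 0 0 0.1 -1; 0 0 0 0 0 0.18 -1; 0 0 0 0 0 0.24 -1; 0 0 0 0 0 0.27 -1; 0 0 0 0 0 0.29 -1; 0 0 0 0 0 0.31 -1; 0 0 0 0 0 0.31 -1; 0 0 0 0 0 0.31 -1",
)

```text
time: 5.8
tool_pos: [0.55, -0.0825, 0.1324]
tcp_rot: [-2.152, -2.289, 0.0]
wrist_force: [-1.4, 1.1, 2.9]
width: 0.003
```

Emit:
move_arm(
  series="0 0 0 0 0 0.02 -1; 0 0 0 0 0 0.03 -1; 0 0 0 0 0 0.04 -1; 0 0 0 0 0 0.05 -1; 0 0 0 0 0 0.06 -1; 0 0 0 0 0 0.06 -1; 0 0 0 0 0 0.06 -1; 0 0 0 0 0 0.06 -1",
)

```text
time: 6.6
tool_pos: [0.5505, -0.0825, 0.127]
tcp_rot: [2.151, 2.289, 0.001]
wrist_force: [-3.0, 1.7, 8.4]
width: 0.004
```

Emit:
move_arm(
  series="0 0 0 0 0 0.01 -1; 0 0 0 0 0 0.02 -1; 0 0 0 0 0 0.02 -1; 0 0 0 0 0 0.03 -1; 0 0 0 0 0 0.03 -1; 0 0 0 0 0 0.03 -1; 0 0 0 0 0 0.03 -1; 0 0 0 0 0 0.03 -1",
)

```text
time: 7.4
tool_pos: [0.5529, -0.0824, 0.1269]
tcp_rot: [2.149, 2.285, 0.007]
wrist_force: [-4.1, 4.5, 17.0]
width: 0.004
```

The force climbed from 8 N to 17 N with no further travel at TCP z = 0.127, the height expected for the stop. Now I lift and check that it caught.

Emit:
move_arm(
  series="0 0 0 0 0 -0.05 -1; 0 0 0 0 0 -0.1 -1; 0 0 0 0 0 -0.2 -1; 0 0 0 0 0 -0.3 -1; 0 0 0 0 0 -0.4 -1; 0 0 0 0 0 -0.5 -1; 0 0 0 0 0 -0.5 -1; 0 0 0 0 0 -0.5 -1",
)

```text
time: 8.2
tool_pos: [0.5503, -0.0827, 0.1738]
tcp_rot: [2.151, 2.288, 0.001]
wrist_force: [-0.3, 1.2, -0.4]
width: 0.002
```

```bash
python3 look.py 2
```

```text
side tcp px 317 217
top tcp px 367 237
8.3 [ 0.5497 -0.0825  0.1728] [-0.8 -0.8 -0.7]
```

View pics/l2.png

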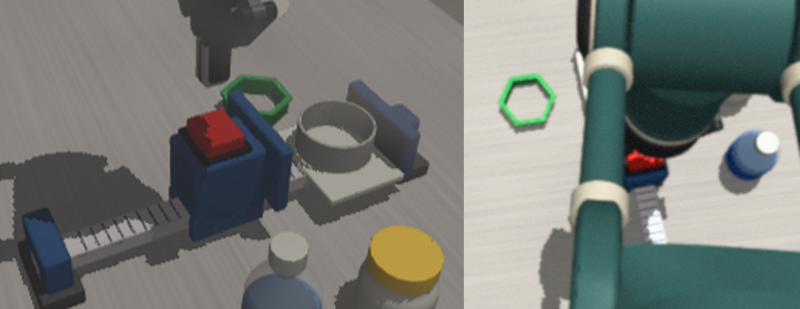

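The side view shows the button down and caught, with its red block at (215,130) now almost flush in its black surround. The ring, cutter, bottle and tub look unmoved, and the jaw crept about 3 mm forward, toward the ring. Next I move over to the ring side of the face and drop to tip height of about 0.078, above the ring's top.

Emit:
move_arm(
  series="0 0 0 0 0.2 0 -1; 0 0 0 0 0.4 0 -1; 0 0 0 0 0.6 0 -1; 0 0 0 0 0.74 0 -1; 0 0 0 0 0.74 0 -1; 0 0 0 0 0.74 0.15 -1; 0 0 0 0 0.74 0.3 -1; 0 0 0 0 0.74 0.3 -1",
)

```text
time: 9.1
tool_pos: [0.6203, -0.0776, 0.1389]
tcp_rot: [-2.148, -2.284, 0.007]
wrist_force: [-0.2, 1.2, 0.5]
width: 0.001
```

```bash
python3 look.py 3
```

```text
side tcp px 368 225
top tcp px 355 194
9.2 [ 0.6223 -0.0778  0.1416] [-0.3  0.2  0.2]
```

View pics/l3.png

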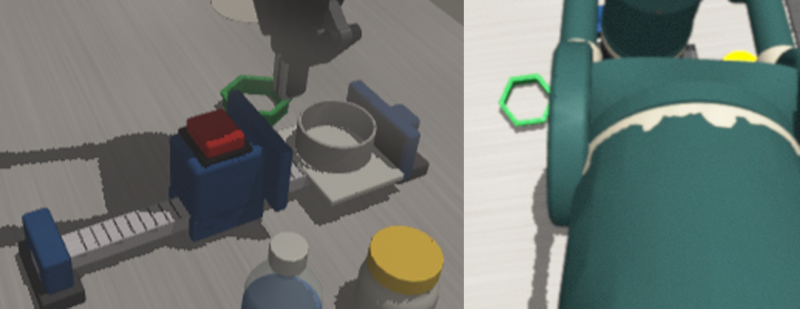

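The fingertips, at (292,95) in the side view, are just past the jaw's top edge and short of the ring. Continue down.

Emit:
move_arm(
  series="0 0 0 0 0 0.08 -1; 0 0 0 0 0 0.16 -1; 0 0 0 0 0 0.24 -1; 0 0 0 0 0 0.32 -1; 0 0 0 0 0 0.38 -1; 0 0 0 0 0 0.41 -1; 0 0 0 0 0 0.41 -1; 0 0 0 0 0 0.41 -1",
)

```text
time: 10.0
tool_pos: [0.6241, -0.078, 0.1024]
tcp_rot: [2.152, 2.289, 0.0]
wrist_force: [-0.0, 0.5, 0.6]
width: 0.001
```

```bash
python3 look.py 4
```

```text
side tcp px 368 249
top tcp px 354 201
10.1 [ 0.6243 -0.078   0.1028] [-0.7 -0.2  0.6]
```

View pics/l4.png

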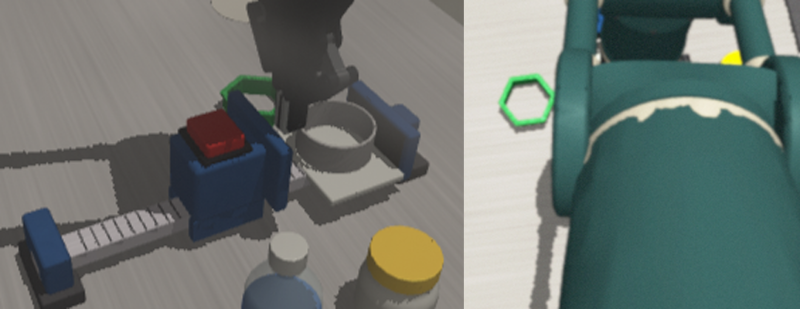

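The fingers now hang between the face and the ring with no contact force. Next I push the jaw toward the robot.

Emit:
move_arm(
  series="0 0 0 0 -0.08 0 -1; 0 0 0 0 -0.16 0 -1; 0 0 0 0 -0.24 0 -1; 0 0 0 0 -0.32 0 -1; 0 0 0 0 -0.4 0 -1; 0 0 0 0 -0.48 0 -1; 0 0 0 0 -0.56 0 -1; 0 0 0 0 -0.6 0 -1",
)

```text
time: 10.9
tool_pos: [0.5633, -0.0819, 0.1026]
tcp_rot: [2.152, 2.289, -0.0]
wrist_force: [2.8, -0.5, 0.4]
width: 0.001
```

Sliding at about 3 N, as expected.

Emit:
move_arm(
  series="0 0 0 0 -0.06 0 -1; 0 0 0 0 -0.12 0 -1; 0 0 0 0 -0.18 0 -1; 0 0 0 0 -0.24 0 -1; 0 0 0 0 -0.3 0 -1; 0 0 0 0 -0.36 0 -1; 0 0 0 0 -0.42 0 -1; 0 0 0 0 -0.45 0 -1",
)

```text
time: 11.7
tool_pos: [0.5182, -0.0844, 0.1022]
tcp_rot: [-2.151, -2.288, 0.001]
wrist_force: [3.5, -0.9, 1.8]
width: 0.002
```

Emit:
move_arm(
  series="0 0 0 0 -0.02 0 -1; 0 0 0 0 -0.04 0 -1; 0 0 0 0 -0.06 0 -1; 0 0 0 0 -0.08 0 -1; 0 0 0 0 -0.1 0 -1; 0 0 0 0 -0.12 0 -1; 0 0 0 0 -0.12 0 -1; 0 0 0 0 -0.12 0 -1",
)

```text
time: 12.5
tool_pos: [0.5095, -0.0849, 0.1022]
tcp_rot: [2.15, 2.286, 0.006]
wrist_force: [10.6, 1.1, -6.1]
width: -0.002
```

Emit:
move_arm(
  series="0 0 0 0 -0.01 0 -1; 0 0 0 0 -0.02 0 -1; 0 0 0 0 -0.03 0 -1; 0 0 0 0 -0.03 0 -1; 0 0 0 0 -0.03 0 -1; 0 0 0 0 -0.03 0 -1; 0 0 0 0 -0.03 0 -1; 0 0 0 0 -0.03 0 -1",
)

```text
time: 13.3
tool_pos: [0.5094, -0.085, 0.1024]
tcp_rot: [2.147, 2.282, 0.013]
wrist_force: [20.0, 1.1, -14.6]
width: 0.002
```

```bash
python3 look.py 5
```

```text
side tcp px 285 274
top tcp px 369 273
13.4 [ 0.5094 -0.085   0.1024] [ 20.    1.2 -14.4]
```

View pics/l5.png

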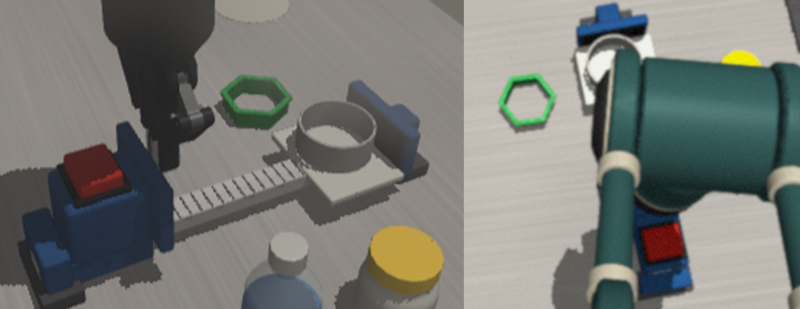

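The jaw's rear is against the end block and the force rises to 20 N with no travel, so it is at its stop. I back off from the face, then raise clear.

Emit:
move_arm(
  series="0 0 0 0 0.04 0 -1; 0 0 0 0 0.1 0 -1; 0 0 0 0 0.2 0 -1; 0 0 0 0 0.25 0 -1; 0 0 0 0 0.25 -0.2 -1; 0 0 0 0 0.25 -0.5 -1; 0 0 0 0 0.25 -0.8 -1; 0 0 0 0 0.25 -1 -1",
)

```text
time: 14.2
tool_pos: [0.5296, -0.084, 0.2043]
tcp_rot: [2.151, 2.288, 0.001]
wrist_force: [0.5, -0.0, 0.7]
width: 0.001
```

Emit:
move_arm(
  series="0 0 0 0.2 0 -0.2 -1; 0 0 0 0.4 0 -0.4 -1; 0 0 0 0.6 0 -0.5 -1; 0 0 0 0.8 0 -0.5 -1; 0 0 0 1 0 -0.5 -1; 0 0 0 1 0 -0.5 -1; 0 0 0 1 0 -0.5 -1; 0 0 0 1 0 -0.5 -1",
)

```text
time: 15.0
tool_pos: [0.5228, 0.0153, 0.252]
tcp_rot: [-2.152, -2.289, 0.001]
wrist_force: [-0.0, -0.2, -0.3]
width: -0.004
```

Emit:
move_arm(
  series="0 0 0 0.2 0 0 -1; 0 0 0 0.4 0 0 -1; 0 0 0 0.6 0 0 -1; 0 0 0 0.8 0 0 -1; 0 0 0 1 0 0 -1; 0 0 0 1 0 0 -1; 0 0 0 1 0 0 -1; 0 0 0 1 0 0 -1",
)

```text
time: 15.8
tool_pos: [0.5169, 0.1147, 0.2521]
tcp_rot: [2.153, 2.288, -0.001]
wrist_force: [0.3, 0.1, -0.8]
width: 0.001
```

```bash
python3 look.py 6; python3 - <<'E'
from h import *
for t in "06":
    d=dict(np.load(f"top{t}.npz")); hsv=cv2.cvtColor(d["pixels"],cv2.COLOR_RGB2HSV); H,S,V=[hsv[...,i].astype(int) for i in range(3)]
    for n,m in(("red",((H<6)|(H>174))&(S>180)&(V>150)),("yellow",(H>22)&(H<34)&(S>180)),("green",(H>50)&(H<80)&(S>120)&(V>80)),("blue",(H>100)&(H<125)&(S>130))):
        print(t,n,[(np.round(c,1).tolist(),int(s[4])) for _,s,c in comps(m)])
d=dict(np.load("top6.npz"))
cv2.imwrite("pics/t6.png",d["pixels"][...,::-1])
E
```

```text
side tcp px 236 94
top tcp px 214 271
15.9 [0.5169 0.1147 0.2522] [ 0.  -0.8  0. ]
0 red [([364.5, 243.6], 516)]
0 yellow [([434.7, 183.6], 776)]
0 green [([276.5, 203.4], 364)]
0 blue [([43.1, 105.3], 701), ([338.1, 146.4], 627), ([358.3, 238.3], 1149), ([433.9, 253.7], 209), ([379.0, 339.4], 518)]
6 red [([378.1, 309.6], 601)]
6 yellow [([434.6, 183.7], 774)]
6 green [([276.4, 203.3], 372)]
6 blue [([37.1, 96.0], 424), ([338.1, 146.3], 612), ([433.5, 253.6], 196), ([374.0, 312.0], 1565)]
```

View pics/l6.png

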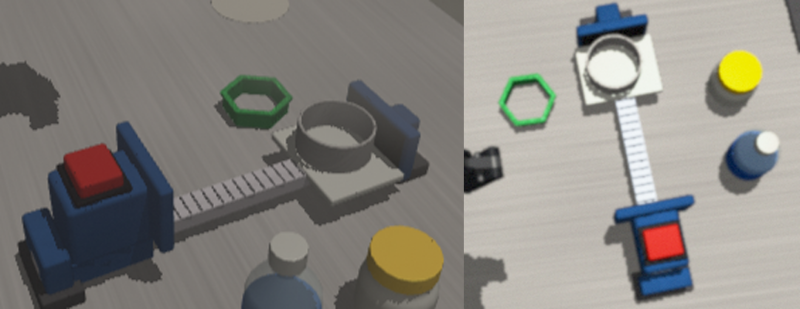

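View pics/t6.png

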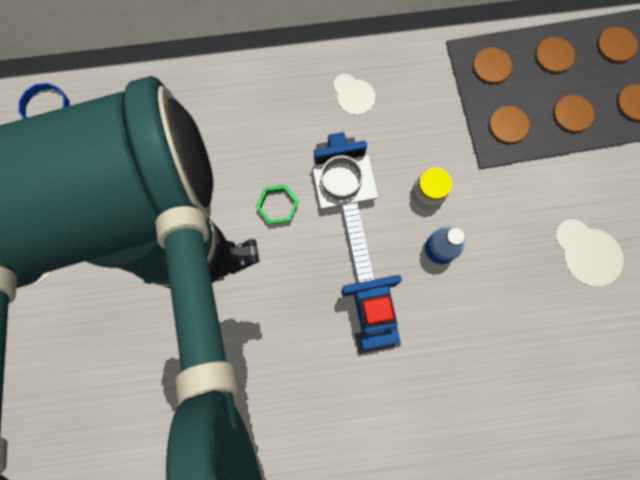

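The views show the jaw against the end block, with the red button at top-view pixel (378,310). Cutter, tub and bottle centroids are within 0.5 px of where they started. One numeric check of the jaw and button before handing in.

```bash
python3 - <<'E'
from h import *
d=dict(np.load("top6.npz")); s=dict(np.load("side6.npz"))
b=ray(d,(378.1,309.6),.1065); eb=ray(d,(378.8,337.5),.05)
print("button",b.round(4),"to end block centre",np.linalg.norm((b-eb)[:2]).round(4),"expected at stop: 158-(70+46)=42 mm")
# heights: side pic of top-face centre for down/up hypotheses
hs=cv2.cvtColor(s["pixels"],cv2.COLOR_RGB2HSV);m=((hs[...,0]<6)|(hs[...,0]>174))&(hs[...,1]>150)&(hs[...,2]>60)
ys,xs=np.where(m); print("side red box",xs.min(),xs.max(),ys.min(),ys.max())
for z in(.1065,.117):
    p=ray(d,(378.1,309.6),z); u=np.array([-.998,-.06,0]); v=np.array([.06,-.998,0])
    q=np.array([proj(s,p+a*.017*u+c*.02*v) for a in(-1,1) for c in(-1,1)]); print(z,"predicted top face box rows",q[:,1].min().round(1),q[:,1].max().round(1),"cols",q[:,0].min().round(1),q[:,0].max().round(1))
E
```

```text
button [ 0.4539 -0.0897  0.1065] to end block centre 0.0399 expected at stop: 158-(70+46)=42 mm
side red box 116 258 0 306
0.1065 predicted top face box rows 271.5 301.6 cols 220.6 260.9
0.117 predicted top face box rows 264.1 294.0 cols 219.1 259.7
```

```bash
python3 -c "
from workcell import bot
print(bot.finish_job())"
```

```text
the job is handed in; nothing more can be done
None
```

The release button is pressed and caught, the jaw is pushed back to its stop, and the job was handed in at about 16 s. No verdict was reported.

- **Button:** I pressed it with closed fingertips until the force rose from 8 to 17 N with no further travel. After lifting, it stayed down. In the last side view its top edge is at about row 274, against 271.5 predicted for down and 264 for up.
- **Jaw:** I pushed its face back against about 3 N of friction until the force rose to 20 N with no movement. The last top view puts the button 40 mm from the end block's centre, where 42 mm is expected at the stop.
- **Loose things:** The cutter, tub and bottle label are within 0.5 px of their starting pixels in the top view. I checked the ring by eye only; it stands upright on its bed with no visible shift.
- **Arm:** It ended about 20 cm to the side of the clamp at 0.25 m height, with wrist force near zero.

- **Deviation:** The jaw crept about 3 mm toward the ring while the button was being pressed; it did not reach the ring.
- **Failed check:** My final automatic mask for the button in the side view caught other reddish things. I read its row from the picture instead.

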